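Run a lacquered ukulele under the curing lamp and brake it at the mark

ROBOT

A 6-joint arm with a two-finger parallel gripper is mounted at the origin on the work surface. World frame = base frame: x ahead of the robot, y to its left, z up, the work surface at z = 0. Lengths are in m, angles in rad, forces in N, time in s.
With the tool pointing down it reaches from about 0.275 to 0.875 m from the base axis. Payload 12.5 kg.
Tool frame: the origin (TCP) lies at the very end of the fingers, on their centre line; the grasp point (between the pads) lies 19 mm behind it; z points along the fingers, y is the line along which they close (so a half turn about z gives the same grasp; the last joint's range is limited). The gripper opens to 85 mm and grips with 20 to 120 N. Pads are 22 mm wide; open, the fingers measure 114 mm over their backs; the gripper's body (76 mm by 85 mm) begins 54 mm behind the grasp point. The pads swing forward as they close: fully open they stand 13 mm farther back than shut.
Start: joints at [1.257, 0.351, 1.652, -0, 1.139, -0.085], TCP at [0.125, 0.536, 0.231] pointing down, gripper open.
Joint ranges: [-2.75, 2.75], [-0.79, 2.1], [0.01, 2.65], [-1.57, 4.71], [0.07, 3.14], [-2.87, 2.87]. Speed limits (rad/s): [2.22, 2.22, 2.79, 3.14, 3.14, 3.14].

INTERFACE

Orientations are given as a unit quaternion [w, x, y, z].
In Python, from bench import arm gives the robot as it stands.
- The arm moves only by the tool jog_arm, never from a script. Its argument "commands" is a list of rows, each a list of 3 entries, a list of its own where there are three numbers: the turn, a rotation vector about the world's x, y, z in degrees, then the shift along the world's x, y, z in cm, then the opening, from 0 (shut) to 1 (fully open). A call has 1 to 10 rows; each row is the pose to reach, as a shift and turn from the pose commanded when the call began; what a row does not reach only later rows make up. A row lasts 1/12 s, in which the tool goes at most 41.7 mm and 7.16 degrees, less where a joint would pass 70% of its speed; a pose out of reach is approached as far as the arm can. A call with a gripper value outside its range is refused whole. The fingers move at their own pace and stop on an object; the grip force is fixed at half the most. Time passes only in rows, so rows that repeat a pose let the fingers close. It gives the time, the measured TCP pose, the force, the opening and the grip force at its end, in the units of the state.
- arm.observe(): the state, without advancing time (a new reading comes with each control period).
- arm.get_image(name): name is "scene" or "top" or "wrist"; returns the picture (420x560x3 uint8, red, green, blue); there is no depth.
- arm.get_calibration(name): a dict with "fx", "fy", "cx", "cy" (pixels), "origin" and "attitude" of the camera in the world. Camera axes: x right, y down, z forward; pixel columns grow to the right and rows downward; lengths in m; the calibration is good to about 2 mm. A picture is of the moment at which its call begins: read the wrist's pose just before it. get_calibration takes no time and is no camera call; for the wrist camera it gives the pose at the moment of the call.
- arm.close_job(): hands the job in; it is judged then, once.
The state is a dict: "time_s": time; "joint_pos": joint angles; "joint_velocities": joint speeds; "effort": joint torques, N m; "eef_pos": TCP position; "ee_rot": TCP orientation; "force": force on the tool from outside, world axes, zero at the start; "torque": the same for the moment, N m; "width": opening from 0.0 (shut) to 1.0 (fully open); "gripper_force": force on a finger pad.
Only numpy, scipy, OpenCV 4.12 (cv2) and the standard library are available. Lean on these libraries where they do the work, as an engineer would, in place of code of your own. Each camera call takes 0.05 s, during which the arm holds its last target. There are 200 camera calls.

TASK

Take the trolley by its sprung orange handle and run the freshly lacquered ukulele under the curing lamp, keeping it moving at 12 cm/s or more all the way between the two blue lines, then brake it so that it stands still with its yellow pointer at the red mark, never striking the rubber end stop. Touch only the handle, not the ukulele, and leave the other things on the bench alone. Once the trolley has stood still at the mark for three seconds, let go of the handle gently and draw back, with the trolley still resting at the mark.

Things in the scene. Friction and masses are not known exactly. Their poses are not given: they have to be found in the camera images.
- track: Fixed rail bed, 800 mm long (its y), 220 mm wide (x); origin at the centre of its underside on the bench, +y the forward direction of travel, yaw up to 0.15 rad. A lamp post stands 200 mm behind (+x); the black lamp head hangs 235 to 270 mm above the bench over the middle of the bed, track x = -30 to +90 mm, y = -25 to +25 mm.
- trolley (a joint): Trolley position along the rail, m, growing forwards; its middle is at track y = -0.22 + value. Steel, 280 x 190 mm, carries the ukulele (top 127 mm above the bench). Moving mass nominally 4.1 kg (hidden, true value 3 to 6.7 kg). Rolls nearly free: drag about 0.2 N s/m, dry friction about 0.01 N. End stop met at 0.42, rear limit -0.02.
- handle (a joint): Deflection of the handle from the trolley, m, positive forwards, 0 with the spring relaxed, range -0.105 to 0.105. It slides along a rod on the trolley's robot-facing side on a soft spring: force on the trolley = 8 N/m x deflection (damping 0.05 N s/m). With the handle held still the trolley sways with a period of 4.5 s (3.9 to 5.7 s), hardly damped.
- ukulele: Freshly lacquered ukulele body clamped on the trolley with the yellow pointer fin behind it (not to be touched); origin at the middle of the trolley in x and y, at the bench surface level; y along the rail, forwards. Its deck is 160 x 240 mm.
- handle_grip (a point): Point to grip on the orange handle (30 x 30 mm upright block, top 150 mm above the bench): on its axis, 125 mm above the bench, 140 mm from the trolley's middle towards track -x. Grip from above, fingers closing along the track's y.
- trolley_pointer (a point): Foot of the yellow pointer fin on the far (+x) side of the trolley, at the middle of the trolley's length, 120 mm from the trolley's middle in track +x.
- mark_point (a point): Red upright mark (10 x 6 x 75 mm) on the far (+x) side of the rail bed; this point is on its post, 62 mm above the bench; its y axis runs forwards along the rail. Trolley at the mark = pointer and mark at the same place along the rail. The mark is 60 to 90 mm past the second blue line and 70 to 100 mm of travel before the stop.
- lamp_spot (a point): Point under the lamp in the middle of the lamp zone, y axis along the rail, forwards. Two blue lines across the bed, 40 mm before and 40 mm after this point along the rail, bound the zone: while the pointer is between them the trolley must not go slower than 12 cm/s.
- stop_face (a point): Face of the black rubber end stop, 140 mm ahead of the trolley's middle when it strikes.
- oil_bottle: Amber bottle, 60 mm diameter, 140 mm high, origin under its centre; bystander.
- brush_jar: White ceramic cup, 80 mm diameter, 100 mm high, origin under its centre; bystander.
- screwdriver: Red-handled screwdriver lying on the bench, handle end towards its -x; bystander.

How it is judged:
By the outcome, as a careful person would: the job done as asked, in the order asked, and still so for the second after the job is handed in, with the robot touching nothing.
It also fails if it takes over 40 s, if anything falls off the work surface, if the arm or the gripper's body presses on something with over 40 N, if the wrist force passes 120 N, or if a joint passes its speed limit or range.

## Working session

There is one attempt and no reset: what is moved stays moved. The work goes in short steps, Python scripts to look and compute and a tool call to move; the robot and the scene stay as the last step left them, time stands still between calls to the robot, and variables do not carry over. Pictures are saved under pics/ and viewed, at most 10 in all, crops included, and the job is handed in when it is done.

Besides the shell and the picture viewer there is one more tool, called after ">>>" as a command line: name --argument value ..., lists and objects as JSON in quotes. jog_arm: Moves the arm, as the interface text tells. Its arguments: {"type":"object","properties":{"commands":{"type":"array","items":{"type":"array"}}},"required":["commands"]}

```bash
mkdir -p pics; ls; python3 - <<'E'
from bench import arm
import cv2
for n in ("scene","top"):
    im=arm.get_image(n); cv2.imwrite(f"pics/{n}0.png",im[:,:,::-1])
    print(n,arm.get_calibration(n))
print(arm.observe())
E
```

```text
pics
scene {'fx': 542.0259487023715, 'fy': 542.0259487023715, 'cx': 279.0188655678523, 'cy': 205.92514769723036, 'origin': array([1.78810589, 0.53336445, 0.97174071]), 'attitude': array([-0.27376919,  0.47737199,  0.7319902 , -0.40169236])}
top {'fx': 479.84051146707895, 'fy': 479.84051146707895, 'cx': 282.93655810831825, 'cy': 201.0240620226645, 'origin': array([ 0.28171403, -0.00680838,  1.5390916 ]), 'attitude': array([ 0.05244649, -0.70113942,  0.70897871, -0.05479111])}
{'time_s': 0.1, 'joint_pos': array([ 1.25739215e+00,  3.51189359e-01,  1.65231518e+00, -3.16968502e-05,
        1.13910346e+00, -8.46100000e-02]), 'joint_velocities': array([-5.54939195e-05, -1.54939424e-03, -2.24841698e-03,  1.77508862e-03,
        1.90698902e-03,  5.91522415e-04]), 'effort': array([ 4.73714717e-04, -5.06838477e+01, -2.91875911e+01, -9.37817299e-05,
        2.62834961e-03,  2.78100367e-05]), 'eef_pos': array([0.12464361, 0.53540447, 0.23082549]), 'ee_rot': array([-8.62580908e-05,  1.14141130e-01,  9.93464415e-01, -5.00499201e-04]), 'force': array([-0.63589975, -0.82169622, -0.51308043]), 'torque': array([-0.03307949, -0.04639408, -0.00692223]), 'gripper_force': 0.0, 'width': 1.0057425109631521}
```

View pics/scene0.png

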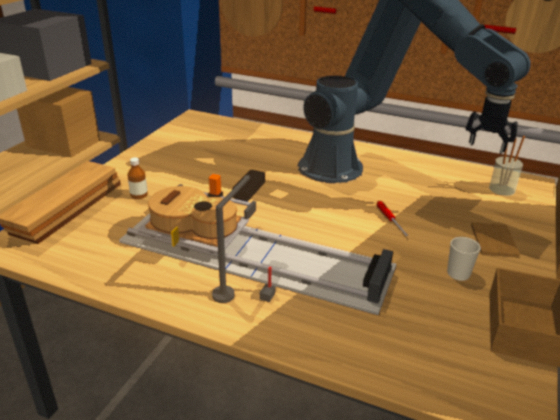

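View pics/top0.png

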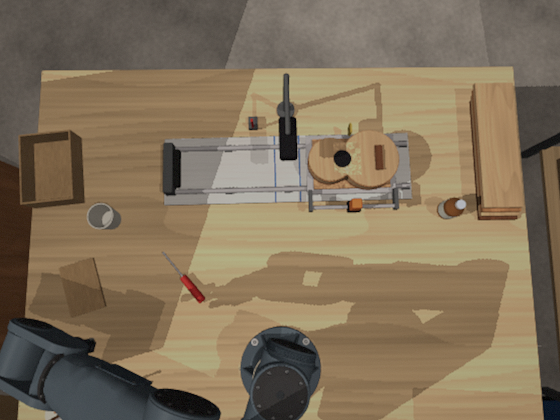

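The scene view shows the trolley at the left with the handle at (215,185), the pointer at (175,236), the red mark at (269,278) and the stop at (380,275). In the top view the handle is at (355,205), the pointer at (350,130), the mark at (253,123), the stop at (172,168) and the lines near columns 275 and 301.

```bash
python3 - <<'E'
import cv2
a=cv2.imread("pics/top0.png")[110:220,155:420]; cv2.imwrite("pics/topc.png",cv2.resize(a,None,fx=3,fy=3,interpolation=cv2.INTER_CUBIC))
a=cv2.imread("pics/scene0.png")[160:315,115:405]; cv2.imwrite("pics/scenec.png",cv2.resize(a,None,fx=2.7,fy=2.7,interpolation=cv2.INTER_CUBIC))
E
```

```text
(no output)
```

View pics/topc.png

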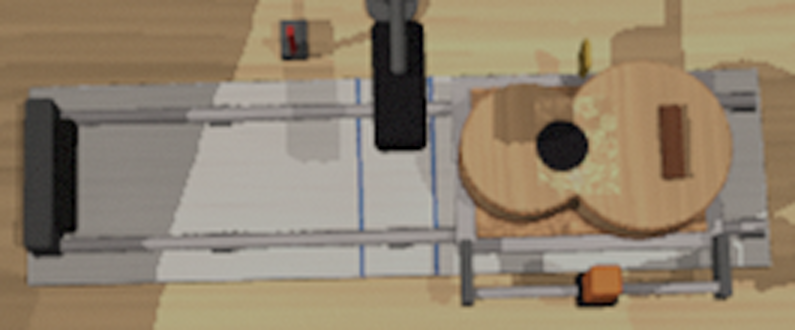

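View pics/scenec.png

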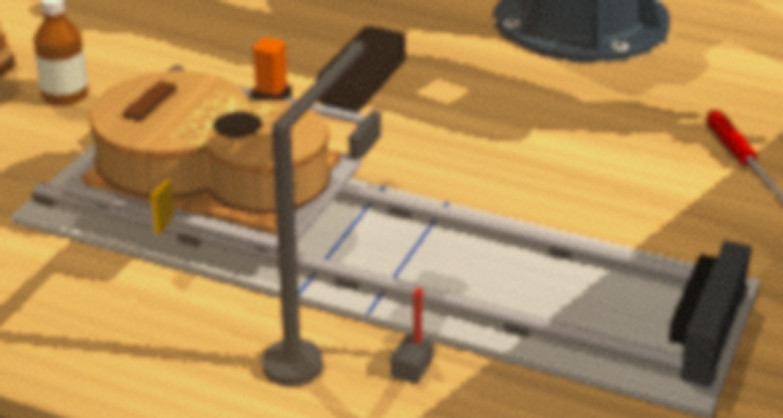

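The crops show the bed corners, with the blue lines at about (357,80)-(363,277) and (429,77)-(436,275) in the top crop. The orange handle is at (601,284), the yellow pointer at (586,56) and the red mark at (292,40). Next I triangulate them.

```bash
cat > h.py <<'E'
import numpy as np, cv2
from scipy.spatial.transform import Rotation as R
def cal(arm,n):
    c=arm.get_calibration(n); q=c["attitude"]
    return c,R.from_quat([q[1],q[2],q[3],q[0]]).as_matrix()
def ray(cr,uv):
    c,M=cr; return M@np.array([(uv[0]-c["cx"])/c["fx"],(uv[1]-c["cy"])/c["fy"],1.])
def plane(cr,uv,z):
    d=ray(cr,uv); o=cr[0]["origin"]; return o+d*(z-o[2])/d[2]
def proj(cr,p):
    c,M=cr; q=M.T@(np.asarray(p)-c["origin"]); return np.array([c["fx"]*q[0]/q[2]+c["cx"],c["fy"]*q[1]/q[2]+c["cy"]])
def tri(c1,u1,c2,u2):
    d1,d2=ray(c1,u1),ray(c2,u2); o1,o2=c1[0]["origin"],c2[0]["origin"]
    s=np.linalg.lstsq(np.c_[d1,-d2],o2-o1,rcond=None)[0]
    a,b=o1+s[0]*d1,o2+s[1]*d2; return (a+b)/2,np.linalg.norm(a-b)
def blob(im,lo,hi,box):
    "weighted centroid, HSV; box x0,y0,x1,y1"
    x0,y0,x1,y1=box; h=cv2.cvtColor(im[y0:y1,x0:x1],cv2.COLOR_RGB2HSV)
    m=cv2.inRange(h,np.array(lo),np.array(hi))
    n,l,s,c=cv2.connectedComponentsWithStats(m)
    if n<2: return None
    i=1+np.argmax(s[1:,4]); return c[i]+[x0,y0],s[i]+[x0,y0,0,0,0]
E
python3 - <<'E'
from h import *; from bench import arm
S,T=cal(arm,"scene"),cal(arm,"top")
s=cv2.imread("pics/scene0.png")[:,:,::-1].copy();t=cv2.imread("pics/top0.png")[:,:,::-1].copy()
f=lambda u,v:(155+(u+.5)/3-.5,110+(v+.5)/3-.5)
for z in (0.0,.02):
    P=[plane(T,f(*p),z)[:2].round(4) for p in ((27,284),(770,265),(757,70),(30,87))]; print(z,P)
    print("len",np.linalg.norm(P[0]-P[1]),np.linalg.norm(P[2]-P[3]),np.linalg.norm(P[0]-P[3]))
    print("lines",[plane(T,f(*p),z)[:2].round(4) for p in ((357,80),(363,277),(429,77),(436,275))])
g=lambda u,v:(115+(u+.5)/2.7-.5,160+(v+.5)/2.7-.5)
B={"or":((5,180,120),(16,255,255),(335,190,370,220),(200,165,230,200)),
"ye":((22,150,80),(32,255,255),(340,115,362,138),(165,222,185,250)),
"re":((0,140,70),(6,255,255),(245,112,262,135),(262,262,276,300))}
for k,(lo,hi,bt,bs) in B.items():
    a,b=blob(t,lo,hi,bt),blob(s,lo,hi,bs); print(k,a,b)
    if a and b: print(tri(T,a[0],S,b[0]))
print("scene lines on bed", [ [plane(S,g(*p),z)[:2].round(4) for p in ((383,187),(301,292),(447,203),(370,314))] for z in (0,.02)])
E
```

```text
0.0 [array([0.5105, 0.3732]), array([ 0.5225, -0.4307]), array([ 0.741 , -0.4276]), array([0.7301, 0.3757])]
len 0.8039895583899085 0.8033739477976616 0.21961422995789687
lines [array([0.7343, 0.015 ]), array([0.5142, 0.0104]), array([ 0.7369, -0.0646]), array([ 0.5155, -0.0686])]
0.02 [array([0.5075, 0.3683]), array([ 0.5194, -0.4252]), array([ 0.735 , -0.4221]), array([0.7243, 0.3707])]
len 0.7935892262373527 0.7928722028170744 0.21681328372588254
lines [array([0.7284, 0.0147]), array([0.5112, 0.0101]), array([ 0.7309, -0.0638]), array([ 0.5125, -0.0678])]
or (array([352.76470588, 204.02941176]), array([350, 199,  11,  11,  34])) (array([214.68253968, 183.35714286]), array([208, 173,  14,  22, 252]))
(array([ 0.48868442, -0.22492223,  0.12444566]), np.float64(0.00898674875945596))
ye (array([350.16666667, 128.83333333]), array([349, 127,   3,   5,   6])) (array([175.5       , 228.83333333]), array([174, 228,   4,   3,   6]))
(array([ 0.72707016, -0.22502694,  0.09895511]), np.float64(0.0013429612702125014))
re (array([251.64285714, 122.28571429]), array([251, 119,   2,   9,  14])) (array([269.21153846, 276.55769231]), array([268, 267,   4,  20,  52]))
(array([0.76470257, 0.0837715 , 0.05783453]), np.float64(0.0011704981565719417))
scene lines on bed [[array([ 0.5004, -0.0788]), array([ 0.7154, -0.0735]), array([0.4992, 0.0026]), array([0.7181, 0.009 ])], [array([ 0.5269, -0.0662]), array([ 0.7375, -0.061 ]), array([0.5258, 0.0136]), array([0.7402, 0.0197])]]
```

>>> jog_arm --commands '[[[0,0,13.9],[36.3,-76.2,-2],1],[[0,0,13.9],[36.3,-76.2,-2],1],[[0,0,13.9],[36.3,-76.2,-2],1],[[0,0,13.9],[36.3,-76.2,-2],1],[[0,0,13.9],[36.3,-76.2,-2],1],[[0,0,13.9],[36.3,-76.2,-2],1],[[0,0,13.9],[36.3,-76.2,-2],1],[[0,0,13.9],[36.3,-76.2,-2],1],[[0,0,13.9],[36.3,-76.2,-2],1],[[0,0,13.9],[36.3,-76.2,-2],1]]'

```text
time_s: 0.93
eef_pos: [0.304, 0.1577, 0.2215]
ee_rot: [0.0, -0.007, 1.0, 0.0]
force: [2.6, -0.0, -0.0]
width: 1.004
gripper_force: 0.0
```

>>> jog_arm --commands '[[[0,0,0],[17,-36.5,-2],1],[[0,0,0],[17,-36.5,-2],1],[[0,0,0],[17,-36.5,-2],1],[[0,0,0],[17,-36.5,-2],1],[[0,0,0],[17,-36.5,-2],1],[[0,0,0],[17,-36.5,-2],1],[[0,0,0],[17,-36.5,-2],1],[[0,0,0],[17,-36.5,-2],1],[[0,0,0],[17,-36.5,-2],1],[[0,0,0],[17,-36.5,-2],1]]'

```text
time_s: 1.77
eef_pos: [0.4746, -0.2086, 0.2009]
ee_rot: [-0.0, -0.006, 1.0, -0.0]
force: [0.2, 0.8, -0.3]
width: 0.998
gripper_force: 0.0
```

```bash
python3 - <<'E'
from h import *; from bench import arm
o=arm.observe();print(o["eef_pos"],o["ee_rot"],o["joint_velocities"].round(3))
C=cal(arm,"wrist");print(C[0]["origin"],C[1].round(3))
im=arm.get_image("wrist");cv2.imwrite("pics/w1.png",im[:,:,::-1])
for n in("scene","top"):cv2.imwrite(f"pics/{n}1.png",arm.get_image(n)[:,:,::-1])
E
```

```text
[ 0.47458391 -0.20861035  0.20089615] [-2.23617305e-05 -6.18676932e-03  9.99980850e-01 -1.50654495e-04] [-0.374  0.442 -0.575  0.006  0.147 -0.369]
[ 0.40515596 -0.2097923   0.34330005] [[-0.013  0.961  0.275]
 [ 1.     0.013  0.004]
 [ 0.     0.275 -0.961]]
```

View pics/w1.png

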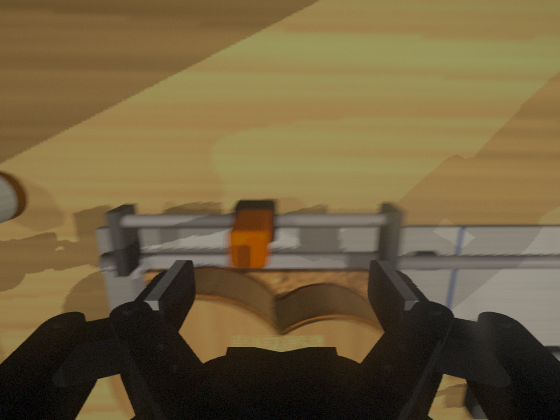

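View pics/top1.png

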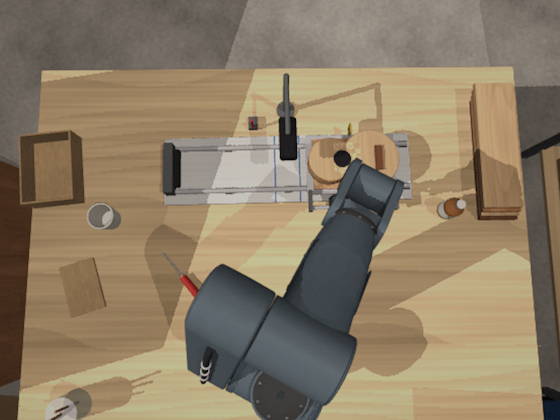

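The wrist view shows the handle top face centred near (250,252), with the rod's brackets at columns 122 and 390. The pointer stays visible in the top view at (350,130).

```bash
cat >> h.py <<'E'
YE=((20,110,60),(34,255,255));RE=((0,110,50),(8,255,255))
def wblob(im,hue,sat,box):
    "saturation-weighted centroid over hue band"
    x0,y0,x1,y1=box; h=cv2.cvtColor(im[y0:y1,x0:x1],cv2.COLOR_RGB2HSV).astype(float)
    w=np.where((h[...,0]>=hue[0])&(h[...,0]<=hue[1]),np.clip(h[...,1]-sat,0,80),0)
    Y,X=np.mgrid[y0:y1,x0:x1]; return np.array([(w*X).sum(),(w*Y).sum()])/w.sum(),w.sum()/80
E
python3 - <<'E'
from h import *; from bench import arm
w=cv2.imread("pics/w1.png")[:,:,::-1].copy();s=cv2.imread("pics/scene1.png")[:,:,::-1].copy();t=cv2.imread("pics/top1.png")[:,:,::-1].copy()
h=cv2.cvtColor(w,cv2.COLOR_RGB2HSV)
print(h[205:275:4,250].tolist()); print(h[256,222:280:3].tolist())
print("top yel\n",cv2.cvtColor(t,cv2.COLOR_RGB2HSV)[120:140,346:355].tolist()[::2])
b=blob(w,(3,180,150),(18,255,255),(215,200,290,280));print(b)
print(arm.get_calibration("wrist")["fx"],arm.observe()["eef_pos"])
E
```

```text
[[18, 151, 49], [14, 189, 70], [12, 207, 95], [14, 217, 93], [12, 213, 96], [12, 201, 99], [13, 228, 105], [15, 255, 152], [15, 255, 155], [15, 255, 156], [15, 255, 151], [14, 255, 135], [14, 246, 135], [14, 253, 136], [14, 253, 134], [14, 255, 130], [14, 180, 85], [15, 165, 116]]
[[15, 29, 125], [13, 56, 128], [9, 95, 129], [10, 151, 130], [14, 238, 134], [13, 241, 125], [12, 219, 113], [13, 230, 112], [13, 230, 112], [15, 253, 116], [15, 255, 150], [14, 255, 156], [15, 255, 157], [14, 255, 156], [15, 255, 149], [10, 154, 142], [10, 88, 133], [14, 40, 127], [15, 32, 129], [13, 27, 130]]
top yel
 [[[20, 81, 194], [21, 80, 194], [20, 81, 193], [20, 80, 194], [20, 81, 193], [20, 80, 194], [20, 79, 194], [20, 81, 193], [21, 81, 193]], [[22, 75, 193], [22, 74, 194], [23, 72, 195], [22, 79, 187], [22, 93, 187], [22, 81, 193], [23, 71, 194], [22, 74, 194], [23, 75, 194]], [[26, 64, 194], [26, 66, 197], [25, 75, 174], [22, 125, 137], [22, 165, 161], [23, 118, 186], [25, 77, 192], [26, 64, 195], [25, 67, 194]], [[25, 66, 197], [25, 68, 194], [24, 86, 145], [22, 177, 108], [22, 160, 164], [23
[... 318 characters left out ...]
95], [22, 74, 194]], [[24, 68, 199], [24, 80, 176], [23, 123, 114], [20, 181, 86], [22, 173, 121], [23, 127, 157], [24, 78, 187], [24, 68, 196], [24, 69, 196]], [[24, 52, 180], [24, 66, 144], [21, 133, 86], [21, 187, 86], [20, 103, 109], [22, 54, 147], [24, 53, 158], [22, 62, 165], [19, 84, 177]], [[6, 11, 111], [0, 12, 110], [14, 31, 108], [18, 42, 104], [12, 48, 116], [13, 93, 146], [16, 107, 176], [17, 100, 192], [17, 95, 194]], [[12, 53, 110], [10, 54, 113], [11, 74, 124], [15, 98, 159], [16, 100, 184], [17, 96, 193], [18, 93, 194], [18, 94, 193], [18, 96, 192]]]
(array([251.89274448, 244.88170347]), array([231, 233,  35,  33, 634]))
292.682913723373 [ 0.47384641 -0.20669392  0.20061242]
```

```bash
python3 - <<'E'
from h import *; from bench import arm
W=cal(arm,"wrist");W[0]["origin"]=np.array([ 0.40515596,-0.2097923,0.34330005]);S=cal(arm,"scene");T=cal(arm,"top")
p=plane(W,(249.5,250),.15);print(p)
s=cv2.imread("pics/scene1.png")[:,:,::-1].copy();t=cv2.imread("pics/top1.png")[:,:,::-1].copy()
o=blob(s,(3,150,80),(18,255,255),(200,165,235,200));print(o)
x,y,ww,hh=o[1][:4]; print(tri(W,(249.5,250),S,(x+ww/2-.5,y+4)))
for k,hue,sat,bt,bs in(("ye",(18,35),100,(342,122,360,135),(166,222,186,252)),("re",(0,9),100,(246,115,260,130),(263,262,276,290))):
    a,b=wblob(t,hue,sat,bt),wblob(s,hue,sat,bs);print(k,a,b,tri(T,a[0],S,b[0]))
i=arm.observe();print(i["eef_pos"],W[1].round(3))
E
```

```text
[ 0.48835208 -0.23112013  0.15      ]
(array([216.4975025 , 179.60739261]), array([ 200,  165,   35,   35, 1001]))
(array([ 0.47821469, -0.22708929,  0.17159437]), np.float64(0.003566393589561644))
ye (array([349.47562189, 129.01791045]), np.float64(25.125)) (array([174.50771439, 235.52646215]), np.float64(139.35)) (array([ 0.73283471, -0.22618073,  0.07901691]), np.float64(0.002086988015014783))
re (array([251.73994867, 122.47390932]), np.float64(14.6125)) (array([269.28046892, 276.60451228]), np.float64(56.5125)) (array([0.7642093 , 0.08361514, 0.05726986]), np.float64(0.0009141129520212008))
[ 0.47384641 -0.20669392  0.20061242] [[-0.012  0.962  0.274]
 [ 1.     0.012  0.004]
 [ 0.001  0.274 -0.962]]
```

>>> jog_arm --commands '[[[0,0,0],[1.4,-2.3,0],1],[[0,0,0],[1.4,-2.3,-3],1],[[0,0,0],[1.4,-2.3,-6],1],[[0,0,0],[1.4,-2.3,-9.2],1],[[0,0,0],[1.4,-2.3,-9.2],1],[[0,0,0],[1.4,-2.3,-9.2],1],[[0,0,0],[1.4,-2.3,-9.2],0.6],[[0,0,0],[1.4,-2.3,-9.2],0.5]]'

```text
time_s: 2.58
eef_pos: [0.4887, -0.2286, 0.1115]
ee_rot: [0.001, -0.007, 1.0, -0.001]
force: [0.3, -0.0, -0.1]
width: 0.744
gripper_force: 0.0
```

```bash
python3 - <<'E'
from h import *; from bench import arm
o=arm.observe();print(o["eef_pos"],o["ee_rot"],o["width"],o["force"])
w=cal(arm,"wrist")[0]["origin"];print(w)
im=arm.get_image("wrist");cv2.imwrite("pics/w2.png",im[:,:,::-1])
E
```

```text
[ 0.48874942 -0.22855983  0.11150798] [ 1.27741806e-03 -7.12270581e-03  9.99973537e-01 -7.49117288e-04] 0.7442200649371721 [ 0.28541957 -0.0400772  -0.08188125]
[ 0.41897505 -0.2296987   0.25375583]
```

View pics/w2.png

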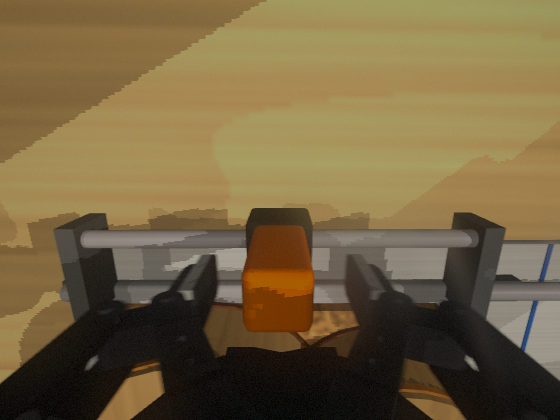

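The handle (cols 244–313) is centred between the fingers (216/348), and both rod brackets are visible. I'll close the grip now.

>>> jog_arm --commands '[[[0,0,0],[0,0,0],0.3],[[0,0,0],[0,0,0],0.2],[[0,0,0],[0,0,0],0.1],[[0,0,0],[0,0,0],0.1],[[0,0,0],[0,0,0],0.1],[[0,0,0],[0,0,0],0.1]]'

```text
time_s: 3.13
eef_pos: [0.4882, -0.2287, 0.1105]
ee_rot: [0.001, -0.007, 1.0, -0.0]
force: [-1.7, 0.1, 7.8]
width: 0.349
gripper_force: 58.7
```

```bash
cat > m.py <<'E'
from h import *; from bench import arm
import json,os
F=np.array([-.0143,.9999,0]); M=np.array([.7643,.0836,.0575]); SM=F@M
FIN=np.array([.7328,-.2262,.079]); OFF=FIN-F*(F@FIN)
S,T=cal(arm,"scene"),cal(arm,"top")
def pos(im,cr,s,half,hue,sat):
    u=proj(cr,OFF+F*s).round().astype(int); box=(u[0]-half[0],u[1]-half[1],u[0]+half[0]+1,u[1]+half[1]+1)
    c,n=wblob(im,hue,sat,box)
    a=OFF+F*s; ua,ub=proj(cr,a),proj(cr,a+F*.01); e=(ub-ua)  # along-track pixels per cm
    return s+.01*((c-ua)@e)/(e@e)-SM, n
def measure(guess):
    "trolley pointer minus mark (m), guess in same terms"
    o=arm.observe(); t0=o["time_s"]; 
    a=arm.get_image("scene"); b=arm.get_image("top")
    s=guess+SM
    for i in range(2):
        pa=pos(a,S,s,(14,18) if i==0 else (10,18),(18,35),110); s=pa[0]+SM if pa[1]>30 else s
    pb=pos(b,T,s,(6,6),(19,35),105)
    h=F@o["eef_pos"]-SM
    print("t %.2f h %.4f scene %.4f (%.0f) top %.4f (%.0f) w %.3f f %s"%(t0,h,pa[0],pa[1],pb[0],pb[1],o["width"],o["force"].round(1)))
    return t0,h,pa,pb,a,b
E
python3 - <<'E'
from m import *
for i in range(2): r=measure(-.309)
print(arm.observe()["eef_pos"],arm.observe()["gripper_force"])
cv2.imwrite("pics/s3.png",r[4][:,:,::-1])
print(plane(T,proj(T,M),.0575))
E
```

```text
t 3.13 h -0.3084 scene -0.3105 (138) top -0.3083 (23) w 0.349 f [-1.7  0.1  7.8]
t 3.23 h -0.3084 scene -0.3105 (137) top -0.3083 (23) w 0.345 f [-1.3  0.5  6.4]
[ 0.48824508 -0.22876194  0.11049555] 58.70078802108765
[0.7643 0.0836 0.0575]
```

>>> jog_arm --commands '[[[0,0,0],[-0.03,2.0,0],0.1],[[0,0,0],[-0.06,4.0,0],0.1],[[0,0,0],[-0.07,5.2,0],0.1],[[0,0,0],[-0.08,5.5,0],0.1],[[0,0,0],[-0.08,5.9,0],0.1],[[0,0,0],[-0.09,6.3,0],0.1],[[0,0,0],[-0.1,6.8,0],0.1],[[0,0,0],[-0.11,7.4,0],0.1]]'

```text
time_s: 4.0
eef_pos: [0.487, -0.1546, 0.1105]
ee_rot: [0.0, -0.007, 1.0, -0.0]
force: [-3.2, -1.7, 8.5]
width: 0.346
gripper_force: 60.4
```

```bash
python3 - <<'E'
from m import *
r=measure(-.29); print(arm.observe()["eef_pos"])
E
```

```text
t 4.00 h -0.2342 scene -0.3000 (132) top -0.2959 (21) w 0.346 f [-3.2 -1.7  8.5]
[ 0.48699899 -0.15410968  0.11047219]
```

```bash
cat > est.py <<'E'
import numpy as np
from scipy.optimize import least_squares
from scipy.integrate import solve_ivp
B=.2/4.1; D0=.001
def sim(kn,w2,x,v,ts):
    "kn: [(t,h)] piecewise linear; start state at kn[0]"
    T,H=np.array(kn).T
    f=lambda t,s:[s[1],w2*(np.interp(t,T,H)-D0-s[0])-B*w2/1.95*s[1]-.0025*np.tanh(s[1]/1e-3)]
    return solve_ivp(f,(T[0],max(ts[-1],T[0]+1e-6)),[x,v],t_eval=ts,max_step=.02,rtol=1e-7).y.T
def knots(log):
    "log: (t_start, h_start, [row shifts cm], pause) -> knots"
    k=[]
    for t,h,rows in log:
        k.append((t,h)); k+=[(t+(i+1)/12,h+r/100) for i,r in enumerate(rows)]
    return k
def fit(kn,meas,w0=1.95):
    "meas (t,p)"
    ts=np.array([m[0] for m in meas]); p=np.array([m[1] for m in meas])
    g=lambda q:np.r_[(sim(kn,q[0],q[1],0,ts)[:,0]-p)/.001,(q[0]-1.95)/.5]
    s=least_squares(g,[w0,p[0]],x_scale=[.1,.001]); cov=np.linalg.inv(s.jac.T@s.jac)
    return s.x,np.sqrt(np.diag(cov)),g(s.x)[:-1]
E
cat > plan.py <<'E'
from est import *
def plan(kn,q,t0,prof,n,lag=0):
    """t0: now. prof(x,v,t)->desired accel. prints row shifts (cm, from h now) and states"""
    kn=list(kn)+[(t0,kn[-1][1])]; h0=kn[-1][1]; out=[]
    x,v=sim(kn,q[0],q[1],0,[t0])[-1]; print("now t %.2f p %.4f v %.4f d %.4f"%(t0,x,v,h0-D0-x))
    for i in range(n):
        t=t0+i/12; hp=kn[-1][1]
        xn,vn=x+v/12,v
        a=prof(xn,v,t+1/12); h=np.clip(xn+D0+np.clip(a/q[0],-.09,.09),hp-.035,hp+.035)
        h=h0+round((h-h0)*100,1)/100
        x,v=sim([(t,hp),(t+1/12,h)],q[0],x,v,[t+1/12])[-1]
        kn.append((t+1/12,h)); out.append(round((h-h0)*100,1))
        print("%.2f h%+.1f p %.4f v %.4f d %.3f"%(t+1/12,out[-1],x,v,h-D0-x))
    return out
E
cat > log.py <<'E'
SH=-.0010; TO=+.0011   # baseline camera biases
log=[(3.23,-.3084,[0,0][:0]),(3.33,-.3084,[2,4,5.2,5.5,5.9,6.3,6.8,7.4])]
meas=[(3.23,-.3094),(4.00,-.3000-SH),(4.05,-.2959-TO)]
E
python3 - <<'E'
from plan import *; from log import *
kn=knots(log)+[(4.1,-.2342)]
q,e,r=fit(kn,meas);print(q,e,r.round(2))
def prof(x,v,t): return .1 if x<-.155 else 0
plan(kn,q,4.1,prof,16)
E
```

```text
[ 1.31923545 -0.30957882] [0.10493995 0.00098453] [-0.18  0.11  0.17]
now t 4.10 p -0.2946 v 0.0470 d 0.0594
4.18 h+2.0 p -0.2904 v 0.0541 d 0.075
4.27 h+2.5 p -0.2855 v 0.0620 d 0.075
4.35 h+3.1 p -0.2800 v 0.0699 d 0.076
4.43 h+3.7 p -0.2739 v 0.0778 d 0.076
4.52 h+4.4 p -0.2671 v 0.0857 d 0.076
4.60 h+5.1 p -0.2596 v 0.0936 d 0.075
4.68 h+5.9 p -0.2515 v 0.1014 d 0.075
4.77 h+6.8 p -0.2427 v 0.1092 d 0.076
4.85 h+7.7 p -0.2333 v 0.1170 d 0.075
4.93 h+8.7 p -0.2232 v 0.1247 d 0.075
5.02 h+9.8 p -0.2125 v 0.1324 d 0.075
5.10 h+11.0 p -0.2011 v 0.1401 d 0.076
5.18 h+12.2 p -0.1891 v 0.1479 d 0.076
5.27 h+13.4 p -0.1765 v 0.1556 d 0.075
5.35 h+14.7 p -0.1632 v 0.1632 d 0.075
5.43 h+11.2 p -0.1494 v 0.1681 d 0.026
```

>>> jog_arm --commands '[[[0,0,0],[-0.03,2.0,0],0.1],[[0,0,0],[-0.04,2.5,0],0.1],[[0,0,0],[-0.04,3.1,0],0.1],[[0,0,0],[-0.05,3.7,0],0.1],[[0,0,0],[-0.06,4.4,0],0.1],[[0,0,0],[-0.07,5.1,0],0.1],[[0,0,0],[-0.08,5.9,0],0.1],[[0,0,0],[-0.1,6.8,0],0.1]]'

```text
time_s: 4.77
eef_pos: [0.4858, -0.0864, 0.1105]
ee_rot: [0.0, -0.007, 1.0, -0.0]
force: [-2.7, -0.1, 10.0]
width: 0.345
gripper_force: 60.6
```

```bash
cat > step.py <<'E'
from m import *
import log
from plan import *
def go(guess,use_top=True):
    o=arm.observe(); t0=o["time_s"]; h=F@o["eef_pos"]-SM
    a=arm.get_image("scene"); s=guess+SM
    for i in range(2):
        pa=pos(a,S,s,(14,18) if i==0 else (10,18),(18,35),110); s=pa[0]+SM if pa[1]>30 else s
    pb=(np.nan,0)
    if use_top:
        b=arm.get_image("top"); pb=pos(b,T,s,(6,6),(19,35),105)
    h1=F@arm.observe()["eef_pos"]-SM
    print("t %.3f h %.4f (after %.4f) scene %.4f (%.0f) top %.4f (%.0f) f %s"%(t0,h,h1,pa[0],pa[1],pb[0],pb[1],o["force"].round(1)))
    print("now",arm.observe()["time_s"])
E
python3 -c "
from step import *
go(-.243)"
```

```text
t 4.767 h -0.1660 (after -0.1653) scene -0.2429 (142) top -0.2363 (14) f [-2.7 -0.1 10. ]
now 4.8667
```

```bash
cat >> log.py <<'E'
log+=[(4.1,-.2342,[2,2.5,3.1,3.7,4.4,5.1,5.9,6.8]),(4.867,-.1656,[])]
meas+=[(4.767,-.2429-SH),(4.817,-.2363-TO)]
E
python3 - <<'E'
from plan import *; from log import *
kn=knots(log)
q,e,r=fit(kn,meas);print(q,e,r.round(2))
def prof(x,v,t):
    if x<-.155: return .1
    if x<-.118: return 0
    if x<-.073: return -.1
    return max(-.119,-v*v/(2*max(-x,.002)))
plan(kn,q,4.867,prof,26)
E
```

```text
[ 1.32370202 -0.30959421] [0.01559316 0.00073031] [-0.19  0.13  0.21 -0.57  0.52]
now t 4.87 p -0.2311 v 0.1181 d 0.0645
4.95 h+2.1 p -0.2209 v 0.1253 d 0.075
5.03 h+3.2 p -0.2102 v 0.1331 d 0.076
5.12 h+4.3 p -0.1988 v 0.1408 d 0.075
5.20 h+5.5 p -0.1867 v 0.1485 d 0.075
5.28 h+6.8 p -0.1740 v 0.1562 d 0.075
5.37 h+8.1 p -0.1607 v 0.1638 d 0.075
5.45 h+4.6 p -0.1468 v 0.1688 d 0.026
5.53 h+3.4 p -0.1327 v 0.1695 d 0.000
5.62 h+4.8 p -0.1186 v 0.1689 d -0.000
5.70 h+1.3 p -0.1046 v 0.1655 d -0.049
5.78 h+0.0 p -0.0911 v 0.1579 d -0.075
5.87 h+1.3 p -0.0783 v 0.1490 d -0.075
5.95 h+1.1 p -0.0663 v 0.1393 d -0.089
6.03 h+2.2 p -0.0551 v 0.1289 d -0.089
6.12 h+3.2 p -0.0448 v 0.1184 d -0.090
6.20 h+4.2 p -0.0354 v 0.1080 d -0.089
6.28 h+5.0 p -0.0268 v 0.0976 d -0.090
6.37 h+5.8 p -0.0191 v 0.0873 d -0.089
6.45 h+6.5 p -0.0123 v 0.0770 d -0.089
6.53 h+7.1 p -0.0063 v 0.0667 d -0.089
6.62 h+7.6 p -0.0012 v 0.0565 d -0.089
6.70 h+8.0 p 0.0031 v 0.0462 d -0.090
6.78 h+8.4 p 0.0066 v 0.0360 d -0.089
6.87 h+8.6 p 0.0091 v 0.0259 d -0.090
6.95 h+8.8 p 0.0109 v 0.0157 d -0.089
7.03 h+12.3 p 0.0118 v 0.0075 d -0.055
```

```bash
python3 - <<'E'
from plan import *; from log import *
kn=knots(log); q,e,r=fit(kn,meas)
def prof(x,v,t):
    if x<-.19: return .095
    if x<-.168: return .04
    if x<-.122: return 0
    if x<-.078: return -.07
    return max(-.121,-v*v/(2*max(-x,.004)))
plan(kn,q,4.867,prof,28)
E
```

```text
now t 4.87 p -0.2311 v 0.1181 d 0.0645
4.95 h+1.7 p -0.2209 v 0.1251 d 0.071
5.03 h+2.8 p -0.2102 v 0.1324 d 0.072
5.12 h+3.9 p -0.1989 v 0.1397 d 0.071
5.20 h+1.0 p -0.1870 v 0.1447 d 0.030
5.28 h+2.2 p -0.1748 v 0.1475 d 0.030
5.37 h+0.4 p -0.1625 v 0.1485 d -0.000
5.45 h+1.7 p -0.1501 v 0.1479 d 0.001
5.53 h+2.9 p -0.1378 v 0.1473 d 0.000
5.62 h+4.1 p -0.1256 v 0.1467 d -0.000
5.70 h+0.6 p -0.1134 v 0.1435 d -0.047
5.78 h+1.2 p -0.1017 v 0.1374 d -0.053
5.87 h+2.3 p -0.0905 v 0.1310 d -0.053
5.95 h+3.4 p -0.0799 v 0.1246 d -0.053
6.03 h+1.3 p -0.0698 v 0.1165 d -0.084
6.12 h+2.1 p -0.0605 v 0.1067 d -0.085
6.20 h+3.2 p -0.0520 v 0.0969 d -0.083
6.28 h+4.2 p -0.0444 v 0.0875 d -0.080
6.37 h+5.2 p -0.0375 v 0.0783 d -0.077
6.45 h+6.1 p -0.0313 v 0.0696 d -0.074
6.53 h+6.9 p -0.0259 v 0.0611 d -0.072
6.62 h+7.8 p -0.0211 v 0.0531 d -0.068
6.70 h+8.6 p -0.0170 v 0.0455 d -0.064
6.78 h+9.4 p -0.0135 v 0.0384 d -0.059
6.87 h+10.2 p -0.0106 v 0.0318 d -0.054
6.95 h+11.0 p -0.0082 v 0.0259 d -0.048
7.03 h+11.9 p -0.0062 v 0.0207 d -0.041
7.12 h+12.6 p -0.0047 v 0.0161 d -0.036
7.20 h+13.9 p -0.0035 v 0.0126 d -0.024
```

>>> jog_arm --commands '[[[0,0,0],[-0.02,1.7,0],0.1],[[0,0,0],[-0.04,2.8,0],0.1],[[0,0,0],[-0.06,3.9,0],0.1],[[0,0,0],[-0.07,4.6,0],0.1],[[0,0,0],[-0.05,3.4,0],0.1]]'

```text
time_s: 5.28
eef_pos: [0.4852, -0.0505, 0.1105]
ee_rot: [0.0, -0.008, 1.0, 0.0]
force: [-5.4, -0.6, 11.2]
width: 0.342
gripper_force: 60.6
```

```bash
python3 - <<'E'
from step import *
o=arm.observe(); print("%.3f"%o["time_s"], F@o["eef_pos"]-SM)
b=arm.get_image("top"); print("%.3f"%arm.observe()["time_s"], F@arm.observe()["eef_pos"]-SM)
for g in(-.170,-.174,-.178): print(pos(b,T,g+SM,(6,6),(19,35),105))
log.log.append((4.867,-.1656,[1.7,2.8,3.9,4.6,3.4])); pm=pos(b,T,-.174+SM,(6,6),(19,35),105)[0]
kn=knots(log.log)+[(5.333,-.1316)]
q,e,r=fit(kn,log.meas);print(q,"pred top",sim(kn,q[0],q[1],0,[5.283])[0][0]+log.TO)
q,e,r=fit(kn,log.meas+[(5.283,pm-log.TO)]);print(q,e,r.round(2))
def prof(x,v,t):
    if x<-.125: return 0
    if x<-.088: return -.085
    return max(-.121,-v*v/(2*max(-x,.004)))
plan(kn,q,5.333,prof,24)
E
```

```text
5.283 -0.13012498098759706
5.333 -0.13272515993020076
(np.float64(-0.17463406306630838), np.float64(8.9))
(np.float64(-0.1746343179664501), np.float64(8.9))
(np.float64(-0.17463443931218528), np.float64(8.9))
[ 1.32370202 -0.30959421] pred top -0.17346957899735443
[ 1.31548092 -0.30944591] [0.01098224 0.00070186] [-0.05  0.17  0.22 -0.94  0.11  0.48]
now t 5.33 p -0.1676 v 0.1537 d 0.0350
5.42 h-2.2 p -0.1547 v 0.1550 d 0.000
5.50 h-0.9 p -0.1419 v 0.1544 d 0.000
5.58 h+0.4 p -0.1290 v 0.1538 d 0.000
5.67 h-3.1 p -0.1163 v 0.1506 d -0.047
5.75 h-3.6 p -0.1040 v 0.1438 d -0.065
5.83 h-2.4 p -0.0924 v 0.1362 d -0.064
5.92 h-3.5 p -0.0814 v 0.1273 d -0.086
6.00 h-2.5 p -0.0712 v 0.1173 d -0.086
6.08 h-1.4 p -0.0618 v 0.1074 d -0.085
6.17 h-0.3 p -0.0533 v 0.0977 d -0.082
6.25 h+0.7 p -0.0455 v 0.0884 d -0.080
6.33 h+1.7 p -0.0385 v 0.0793 d -0.077
6.42 h+2.6 p -0.0323 v 0.0706 d -0.074
6.50 h+3.4 p -0.0267 v 0.0622 d -0.072
6.58 h+4.3 p -0.0219 v 0.0542 d -0.068
6.67 h+5.1 p -0.0177 v 0.0466 d -0.064
6.75 h+5.9 p -0.0141 v 0.0395 d -0.059
6.83 h+6.7 p -0.0111 v 0.0329 d -0.054
6.92 h+7.5 p -0.0086 v 0.0270 d -0.049
7.00 h+8.3 p -0.0066 v 0.0217 d -0.043
7.08 h+9.1 p -0.0050 v 0.0170 d -0.037
7.17 h+10.1 p -0.0037 v 0.0132 d -0.028
7.25 h+11.3 p -0.0028 v 0.0105 d -0.017
7.33 h+12.0 p -0.0019 v 0.0088 d -0.011
```

>>> jog_arm --commands '[[[0,0,0],[0.03,-2.2,0],0.1],[[0,0,0],[0.01,-0.9,0],0.1],[[0,0,0],[0,0.4,0],0.1],[[0,0,0],[-0.02,1.7,0],0.1],[[0,0,0],[0.02,-1.1,0],0.1],[[0,0,0],[0.03,-1.9,0],0.1],[[0,0,0],[0.03,-2.2,0],0.1]]'

```text
time_s: 5.92
eef_pos: [0.4857, -0.0754, 0.1105]
ee_rot: [0.0, -0.007, 1.0, -0.0]
force: [-4.1, 1.1, 11.7]
width: 0.345
gripper_force: 60.8
```

```bash
cat >> log.py <<'E'
log+=[(4.867,-.1656,[1.7,2.8,3.9,4.6,3.4]),(5.333,-.1316,[-2.2,-.9,.4,1.7,-1.1,-1.9,-2.2])]; log.remove((4.867,-.1656,[]))
meas+=[(5.283,-.1746-TO)]
E
python3 - <<'E'
from step import *
o=arm.observe(); print("%.3f"%o["time_s"], F@o["eef_pos"]-SM)
a=arm.get_image("scene"); print("%.3f"%arm.observe()["time_s"], F@arm.observe()["eef_pos"]-SM)
kn=knots(log.log)+[(5.967,-.1536)]
q,e,r=fit(kn,log.meas);g=sim(kn,q[0],q[1],0,[5.917])[0];print(q,"pred scene",g[0]+log.SH,g[1])
pm=pos(a,S,g[0]+SM,(10,18),(18,35),110);print(pm)
q,e,r=fit(kn,log.meas+[(5.917,pm[0]-log.SH)]);print(q,e,r.round(2))
def prof(x,v,t):
    if x<-.068: return -.118
    return max(-.121,-v*v/(2*max(-x,.004)))
plan(kn,q,5.967,prof,18)
E
```

```text
5.917 -0.15500611128242686
5.967 -0.15506758592882677
[ 1.3157234  -0.30945028] pred scene -0.08043543588700146 0.13618474217635482
(np.float64(-0.08012472855361301), np.float64(143.5))
[ 1.31698758 -0.30949151] [0.00947841 0.00067816] [-0.09  0.15  0.2  -0.87  0.19  0.58 -0.17]
now t 5.97 p -0.0726 v 0.1306 d -0.0820
6.05 h+0.3 p -0.0621 v 0.1207 d -0.089
6.13 h+1.3 p -0.0525 v 0.1103 d -0.089
6.22 h+2.1 p -0.0438 v 0.1000 d -0.090
6.30 h+2.9 p -0.0359 v 0.0897 d -0.090
6.38 h+3.6 p -0.0288 v 0.0794 d -0.090
6.47 h+4.2 p -0.0226 v 0.0691 d -0.090
6.55 h+4.8 p -0.0173 v 0.0589 d -0.089
6.63 h+5.2 p -0.0128 v 0.0487 d -0.090
6.72 h+5.6 p -0.0092 v 0.0385 d -0.089
6.80 h+5.9 p -0.0064 v 0.0284 d -0.089
6.88 h+7.5 p -0.0044 v 0.0191 d -0.075
6.97 h+11.0 p -0.0031 v 0.0124 d -0.041
7.05 h+13.8 p -0.0023 v 0.0091 d -0.014
7.13 h+14.5 p -0.0016 v 0.0077 d -0.008
7.22 h+14.8 p -0.0010 v 0.0067 d -0.006
7.30 h+15.0 p -0.0004 v 0.0059 d -0.004
7.38 h+15.1 p 0.0000 v 0.0053 d -0.004
7.47 h+15.2 p 0.0004 v 0.0047 d -0.003
```

>>> jog_arm --commands '[[[0,0,0],[-0.02,1.7,0],0.1],[[0,0,0],[-0.02,1.5,0],0.1],[[0,0,0],[-0.03,2.3,0],0.1],[[0,0,0],[-0.04,3.1,0],0.1],[[0,0,0],[-0.06,3.9,0],0.1],[[0,0,0],[-0.06,4.5,0],0.1],[[0,0,0],[-0.07,5.0,0],0.1]]'

```text
time_s: 6.55
eef_pos: [0.4848, -0.024, 0.1104]
ee_rot: [0.0, -0.007, 1.0, -0.0]
force: [-5.1, 1.1, 11.4]
width: 0.344
gripper_force: 60.8
```

```bash
cat >> log.py <<'E'
log+=[(5.967,-.1550,[1.7,1.5,2.3,3.1,3.9,4.5,5.0])]
meas+=[(5.917,-.0801-SH)]
E
python3 - <<'E'
from step import *
o=arm.observe(); t0=o["time_s"]; print("%.3f"%t0, F@o["eef_pos"]-SM)
a=arm.get_image("scene"); b=arm.get_image("top"); t1=arm.observe()["time_s"];h1=F@arm.observe()["eef_pos"]-SM; print("%.3f"%t1,h1)
kn=knots(log.log)+[(t1,h1)]
q,e,r=fit(kn,log.meas);g=sim(kn,q[0],q[1],0,[t0,t0+.05]);print(q,"pred scene",g[0]+log.SH,g[1]+log.TO)
pm=pos(a,S,g[0][0]+SM,(10,18),(18,35),110);pt=pos(b,T,g[1][0]+SM,(6,6),(19,35),105);print(pm,pt)
q,e,r=fit(kn,log.meas+[(t0,pm[0]-log.SH)]);print(q,e,r.round(2))
# also re-measure the mark
print("mark",wblob(a,(0,9),100,(262,262,277,290)),wblob(b,(0,9),100,(246,115,260,130)))
def prof(x,v,t):
    return -3.2*v-2.6*x
plan(kn,q,t1,prof,24)
cv2.imwrite("pics/s6.png",a[:,:,::-1]);cv2.imwrite("pics/t6.png",b[:,:,::-1])
E
```

```text
6.550 -0.10354847206415112
6.650 -0.10339170029720626
[ 1.31708811 -0.30949479] pred scene [-0.01761594  0.05948744] [-0.01264544  0.05541149]
(np.float64(-0.016739213053934617), np.float64(112.075)) (np.float64(-0.011508822293000882), np.float64(13.5125))
[ 1.31698103 -0.3096776 ] [0.0094655  0.00063899] [-0.28  0.03  0.09 -0.85  0.23  0.7  -0.02 -0.74]
mark (array([269.36054288, 277.45318647]), np.float64(63.55)) (array([251.59785784, 122.10223953]), np.float64(12.8375))
now t 6.65 p -0.0111 v 0.0479 d -0.0933
6.73 h+0.7 p -0.0075 v 0.0375 d -0.090
6.82 h+1.8 p -0.0048 v 0.0278 d -0.082
6.90 h+3.9 p -0.0028 v 0.0196 d -0.063
6.98 h+5.8 p -0.0015 v 0.0135 d -0.045
7.07 h+7.2 p -0.0005 v 0.0090 d -0.032
7.15 h+8.2 p 0.0001 v 0.0058 d -0.022
7.23 h+9.0 p 0.0005 v 0.0035 d -0.015
7.32 h+9.5 p 0.0007 v 0.0019 d -0.010
7.40 h+9.9 p 0.0008 v 0.0009 d -0.006
7.48 h+10.1 p 0.0008 v 0.0002 d -0.004
7.57 h+10.3 p 0.0008 v -0.0002 d -0.002
7.65 h+10.4 p 0.0008 v -0.0003 d -0.001
7.73 h+10.4 p 0.0008 v -0.0004 d -0.001
7.82 h+10.5 p 0.0008 v -0.0004 d -0.000
7.90 h+10.5 p 0.0007 v -0.0003 d -0.000
7.98 h+10.4 p 0.0007 v -0.0003 d -0.001
8.07 h+10.4 p 0.0007 v -0.0004 d -0.001
8.15 h+10.5 p 0.0006 v -0.0003 d -0.000
8.23 h+10.5 p 0.0006 v -0.0003 d -0.000
8.32 h+10.5 p 0.0006 v -0.0002 d 0.000
8.40 h+10.4 p 0.0006 v -0.0002 d -0.001
8.48 h+10.4 p 0.0006 v -0.0003 d -0.001
8.57 h+10.5 p 0.0005 v -0.0003 d 0.000
8.65 h+10.5 p 0.0005 v -0.0002 d 0.000
```

Tracking well; next is the final catch.

>>> jog_arm --commands '[[[0,0,0],[-0.01,0.7,0],0.1],[[0,0,0],[-0.03,1.7,0],0.1],[[0,0,0],[-0.05,3.7,0],0.1],[[0,0,0],[-0.08,5.7,0],0.1],[[0,0,0],[-0.1,7.2,0],0.1],[[0,0,0],[-0.12,8.2,0],0.1],[[0,0,0],[-0.13,9.0,0],0.1],[[0,0,0],[-0.13,9.5,0],0.1],[[0,0,0],[-0.14,9.9,0],0.1],[[0,0,0],[-0.14,10.1,0],0.1]]'

```text
time_s: 7.48
eef_pos: [0.4831, 0.0771, 0.1104]
ee_rot: [-0.0, -0.007, 1.0, 0.0]
force: [-7.2, -0.8, 13.6]
width: 0.343
gripper_force: 60.9
```

```bash
cat >> log.py <<'E'
log+=[(6.65,-.1034,[.7,1.7,3.7,5.7,7.2,8.2,9.0,9.5,9.9,10.1])]
meas+=[(6.55,-.0167-SH),(6.60,-.0115-TO)]
E
python3 - <<'E'
from step import *
o=arm.observe(); t0=o["time_s"]; print("%.3f"%t0, F@o["eef_pos"]-SM)
a=arm.get_image("scene"); b=arm.get_image("top"); w=arm.get_image("wrist");t1=arm.observe()["time_s"];h1=F@arm.observe()["eef_pos"]-SM; print("%.3f"%t1,h1)
kn=knots(log.log)+[(t1,h1)]
q,e,r=fit(kn,log.meas);g=sim(kn,q[0],q[1],0,[t0,t0+.05]);print(q,r.round(2),"pred",g[0],g[1])
pm=pos(a,S,g[0][0]+SM,(10,18),(18,35),110);pt=pos(b,T,g[1][0]+SM,(6,6),(19,35),105);print(pm,pt)
cv2.imwrite("pics/s7.png",a[:,:,::-1]);cv2.imwrite("pics/t7.png",b[:,:,::-1]);cv2.imwrite("pics/w7.png",w[:,:,::-1])
c=lambda i,x0,y0,x1,y1,f:cv2.resize(i[y0:y1,x0:x1,::-1],None,fx=f,fy=f,interpolation=cv2.INTER_CUBIC)
A=c(a,235,235,295,307,5);B=c(b,225,105,285,177,5);W=cv2.resize(w[:,:,::-1],(320,240));W=cv2.copyMakeBorder(W,0,120,0,0,cv2.BORDER_CONSTANT)
cv2.imwrite("pics/j7.png",cv2.resize(np.hstack([A,B,W]),(780,305)))
E
```

```text
7.483 -0.0024618160637450426
7.633 -0.002732790113640693
[ 1.31641589 -0.30987925] [-0.48 -0.11 -0.04 -0.84  0.24  0.79  0.13 -0.64 -0.88] pred [ 0.00064236 -0.00017342] [ 0.00062777 -0.00040688]
(np.float64(0.005644958479784093), np.float64(133.2375)) (np.float64(0.006451495887784875), np.float64(11.45))
```

View pics/j7.png

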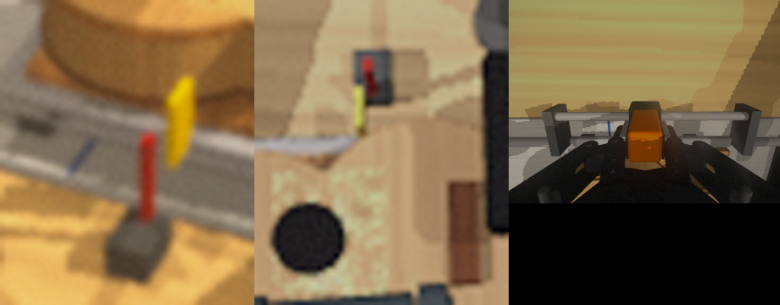

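The crops show the pointer slightly forward of the mark, by about 2 px in the top view. I'll check against the wrist camera's brackets, which give the trolley's offset from the handle.

```bash
cat > wr.py <<'E'
from step import *
def sub(v,i): return i+.5*(v[i-1]-v[i+1])/(v[i-1]-2*v[i]+v[i+1])
W2=cv2.cvtColor(cv2.imread("pics/w2.png"),cv2.COLOR_BGR2GRAY)
def wr(rgb):
    "pixel shift of brackets w.r.t. w2 (positive: trolley ahead)"
    g=cv2.cvtColor(rgb,cv2.COLOR_RGB2GRAY); o=[]
    for x0,x1 in((62,112),(450,500)):
        r=cv2.matchTemplate(g[200:275,x0-50:x1+50],W2[208:265,x0:x1],cv2.TM_CCOEFF_NORMED)
        y,x=np.unravel_index(r.argmax(),r.shape); o.append((sub(r[y],x)-50 if 0<x<r.shape[1]-1 else np.nan,y-8,round(float(r.max()),2)))
    return o
E
python3 - <<'E'
from wr import *
print(wr(cv2.imread("pics/w7.png")[:,:,::-1].copy()))
for i in range(2):
    t=arm.observe()["time_s"];w=arm.get_image("wrist");a=arm.get_image("scene");b=arm.get_image("top")
    print("%.2f"%t,wr(w),pos(a,S,.004+SM,(10,18),(18,35),110),pos(b,T,.004+SM,(6,6),(19,35),105),F@arm.observe()["eef_pos"]-SM)
cv2.imwrite("pics/w8.png",w[:,:,::-1])
d=cal(arm,"wrist")[0]["origin"];print(d)
C=cal(arm,"wrist");c=np.array([.488,.08,.075]);print("px/mm at z.075/.1",[(proj(C,c+[0,.01,dz])-proj(C,c+[0,0,dz]))[0]/10 for dz in(0,.025)])
for hue in((18,35),(22,35)):
  for sat in(110,150): print(hue,sat,pos(a,S,.004+SM,(10,18),hue,sat),pos(cv2.imread("pics/scene1.png")[:,:,::-1].copy(),S,-.309+SM,(10,18),hue,sat))
E
```

```text
[(np.float64(13.326149344444275), np.int64(1), 0.97), (np.float64(15.416823148727417), np.int64(1), 0.89)]
7.63 [(np.float64(13.64560741186142), np.int64(1), 0.97), (np.float64(15.732908487319946), np.int64(1), 0.89)] (np.float64(0.0064014860510975685), np.float64(133.15)) (np.float64(0.006818363726251567), np.float64(11.825)) -0.0029160120770465175
7.78 [(np.float64(13.754297643899918), np.int64(2), 0.97), (np.float64(16.204275518655777), np.int64(1), 0.89)] (np.float64(0.006334210777515947), np.float64(134.6125)) (np.float64(0.006798186849078167), np.float64(11.5875)) -0.0029318022548346784
[0.41373898 0.07531574 0.25288506]
px/mm at z.075/.1 [np.float64(1.5280342708828811), np.float64(1.7473389712510765)]
(18, 35) 110 (np.float64(0.006334210777515947), np.float64(134.6125)) (np.float64(-0.31056563824654265), np.float64(135.4))
(18, 35) 150 (np.float64(0.006285418849514085), np.float64(113.3375)) (np.float64(-0.3108418466084252), np.float64(108.475))
(22, 35) 110 (np.float64(0.00608385076365113), np.float64(95.0)) (np.float64(-0.3131135282436996), np.float64(17.0))
(22, 35) 150 (np.float64(0.006082495105957722), np.float64(93.2125)) (np.float64(-0.31351582759029806), np.float64(16.55))
```

```bash
python3 - <<'E'
from plan import *
import plan as P
def go(t,h0,x,v,prof,n,q=1.317):
    h=h0
    for i in range(n):
        hn=h0+round((x+v/12+D0+prof(x+v/12,v)/q-h0)*1000)/1000
        x,v=sim([(t,h),(t+1/12,hn)],q,x,v,[t+1/12])[-1]; h=hn;t+=1/12
        print("%.2f %+.1f p %.4f v %.4f d %.3f"%(t,(h-h0)*100,x,v,h-D0-x))
go(7.93,-.0029,.0063,.0000,lambda x,v:-3.5*v-4*x,24)
E
```

```text
8.01 -0.9 p 0.0062 v -0.0015 d -0.019
8.10 -0.5 p 0.0060 v -0.0032 d -0.015
8.18 +0.1 p 0.0057 v -0.0042 d -0.009
8.26 +0.4 p 0.0054 v -0.0048 d -0.005
8.35 +0.7 p 0.0049 v -0.0049 d -0.002
8.43 +0.8 p 0.0045 v -0.0049 d -0.000
8.51 +0.8 p 0.0041 v -0.0047 d -0.000
8.60 +0.9 p 0.0038 v -0.0044 d 0.001
8.68 +0.9 p 0.0034 v -0.0040 d 0.002
8.76 +0.8 p 0.0031 v -0.0036 d 0.001
8.85 +0.8 p 0.0028 v -0.0033 d 0.001
8.93 +0.7 p 0.0026 v -0.0030 d 0.001
9.01 +0.7 p 0.0023 v -0.0027 d 0.001
9.10 +0.7 p 0.0021 v -0.0024 d 0.001
9.18 +0.6 p 0.0019 v -0.0021 d 0.000
9.26 +0.6 p 0.0018 v -0.0018 d 0.000
9.35 +0.6 p 0.0016 v -0.0016 d 0.000
9.43 +0.5 p 0.0015 v -0.0014 d -0.000
9.51 +0.5 p 0.0014 v -0.0013 d -0.000
9.60 +0.5 p 0.0013 v -0.0011 d -0.000
9.68 +0.4 p 0.0012 v -0.0010 d -0.001
9.76 +0.4 p 0.0011 v -0.0010 d -0.001
9.85 +0.4 p 0.0010 v -0.0009 d -0.001
9.93 +0.4 p 0.0010 v -0.0009 d -0.001
```

>>> jog_arm --commands '[[[0,0,0],[0.01,-1.0,0],0.1],[[0,0,0],[0.01,-0.9,0],0.1],[[0,0,0],[0.01,-0.6,0],0.1],[[0,0,0],[0,0,0],0.1],[[0,0,0],[0,0.4,0],0.1],[[0,0,0],[0,0.6,0],0.1],[[0,0,0],[-0.01,0.7,0],0.1],[[0,0,0],[-0.01,0.7,0],0.1],[[0,0,0],[-0.01,0.6,0],0.1],[[0,0,0],[-0.01,0.5,0],0.1]]'

```text
time_s: 8.77
eef_pos: [0.483, 0.0817, 0.1104]
ee_rot: [-0.0, -0.007, 1.0, -0.0]
force: [-7.4, -0.8, 12.7]
width: 0.345
gripper_force: 61.0
```

```bash
cat > look.py <<'E'
from wr import *
for i in range(2):
    t=arm.observe()["time_s"];w=arm.get_image("wrist");a=arm.get_image("scene");b=arm.get_image("top")
    A,B=pos(a,S,.002+SM,(10,18),(18,35),110),pos(b,T,.002+SM,(6,6),(19,35),105);h=F@arm.observe()["eef_pos"]-SM
    k=wr(w);m=(k[0][0]+k[1][0])/2/1600
    print("t %.2f h %.4f  p-h wrist %.4f -> p %.4f  scene %.4f top %.4f"%(t,h,m,h+m-.001,A[0]-log.SH,B[0]-log.TO))
E
python3 look.py
```

```text
t 8.77 h 0.0020  p-h wrist -0.0002 -> p 0.0008  scene 0.0020 top -0.0003
t 8.92 h 0.0020  p-h wrist -0.0009 -> p 0.0002  scene 0.0006 top -0.0008
```

>>> jog_arm --commands '[[[0,0,0],[-0.01,0.9,0],0.1],[[0,0,0],[-0.01,0.9,0],0.1],[[0,0,0],[-0.01,0.7,0],0.1],[[0,0,0],[0,-0.1,0],0.1],[[0,0,0],[0,-0.2,0],0.1],[[0,0,0],[0,-0.2,0],0.1]]'

```text
time_s: 9.57
eef_pos: [0.483, 0.0793, 0.1105]
ee_rot: [-0.0, -0.007, 1.0, -0.0]
force: [-7.6, 0.1, 13.2]
width: 0.348
gripper_force: 61.0
```

```bash
python3 look.py
```

```text
t 9.57 h -0.0000  p-h wrist -0.0002 -> p -0.0013  scene -0.0006 top -0.0023
t 9.72 h 0.0001  p-h wrist -0.0005 -> p -0.0014  scene -0.0004 top -0.0022
```

>>> jog_arm --commands '[[[0,0,0],[0,0.1,0],0.1],[[0,0,0],[0,0.1,0],0.1],[[0,0,0],[0,0.1,0],0.1],[[0,0,0],[0,0.1,0],0.1],[[0,0,0],[0,0.1,0],0.1],[[0,0,0],[0,0.1,0],0.1],[[0,0,0],[0,0.1,0],0.1],[[0,0,0],[0,0.1,0],0.1],[[0,0,0],[0,0.1,0],0.1],[[0,0,0],[0,0.1,0],0.1]]'

```text
time_s: 10.7
eef_pos: [0.483, 0.0806, 0.1104]
ee_rot: [-0.0, -0.007, 1.0, -0.0]
force: [-7.2, -0.0, 12.7]
width: 0.345
gripper_force: 60.9
```

```bash
python3 look.py; python3 - <<'E'
from wr import *
a=arm.get_image("scene");b=arm.get_image("top")
f=[wblob(a,(18,35),110,(268,243,290,276)),wblob(b,(19,35),105,(244,120,258,138))]
m=[wblob(a,(0,9),100,(262,262,277,290)),wblob(b,(0,9),100,(246,115,260,128))]
P,Q=tri(S,f[0][0],T,f[1][0]),tri(S,m[0][0],T,m[1][0]);print(f,m,P,Q,F@(P[0]-Q[0]))
E
```

```text
t 10.70 h 0.0010  p-h wrist -0.0007 -> p -0.0007  scene 0.0003 top -0.0008
t 10.85 h 0.0010  p-h wrist -0.0004 -> p -0.0004  scene 0.0005 top -0.0006
[(array([274.87296898, 261.75950886]), np.float64(135.4)), (array([251.40141468, 130.5694076 ]), np.float64(14.1375))] [(array([269.18609865, 276.84641256]), np.float64(66.9)), (array([251.50137363, 120.89423077]), np.float64(9.1))] (array([0.72950815, 0.08366269, 0.08224635]), np.float64(0.0001121860675229676)) (array([0.76839653, 0.08465897, 0.05997757]), np.float64(6.45902427806255e-05)) -0.00044007775824967044
```

>>> jog_arm --commands '[[[0,0,0],[0,0,0],0.1],[[0,0,0],[0,0,0],0.1],[[0,0,0],[0,0,0],0.1],[[0,0,0],[0,0,0],0.1],[[0,0,0],[0,0,0],0.1],[[0,0,0],[0,0,0],0.1],[[0,0,0],[0,0,0],0.1],[[0,0,0],[0,0,0],0.1]]'

```text
time_s: 11.77
eef_pos: [0.483, 0.0806, 0.1104]
ee_rot: [-0.0, -0.007, 1.0, -0.0]
force: [-6.4, -0.6, 12.7]
width: 0.347
gripper_force: 60.9
```

```bash
python3 look.py
```

```text
t 11.77 h 0.0010  p-h wrist 0.0009 -> p 0.0009  scene 0.0024 top 0.0002
t 11.92 h 0.0010  p-h wrist 0.0010 -> p 0.0011  scene 0.0025 top 0.0004
```

>>> jog_arm --commands '[[[0,0,0],[0,0,0],0.1],[[0,0,0],[0,0,0],0.1],[[0,0,0],[0,0,0],0.1],[[0,0,0],[0,0,0],0.1],[[0,0,0],[0,0,0],0.1],[[0,0,0],[0,0,0],0.1],[[0,0,0],[0,0,0],0.1],[[0,0,0],[0,0,0],0.1]]'

```text
time_s: 12.73
eef_pos: [0.483, 0.0806, 0.1105]
ee_rot: [-0.0, -0.007, 1.0, -0.0]
force: [-7.3, 0.4, 13.3]
width: 0.341
gripper_force: 60.9
```

```bash
python3 look.py
```

```text
t 12.73 h 0.0010  p-h wrist 0.0013 -> p 0.0014  scene 0.0028 top 0.0005
t 12.88 h 0.0011  p-h wrist 0.0013 -> p 0.0014  scene 0.0027 top 0.0005
```

>>> jog_arm --commands '[[[0,0,0],[0,0,0],0.1],[[0,0,0],[0,0,0],0.1],[[0,0,0],[0,0,0],0.1],[[0,0,0],[0,0,0],0.1],[[0,0,0],[0,0,0],0.1],[[0,0,0],[0,0,0],0.1],[[0,0,0],[0,0,0],0.1],[[0,0,0],[0,0,0],0.1],[[0,0,0],[0,0,0],0.1],[[0,0,0],[0,0,0],0.1]]'

```text
time_s: 13.87
eef_pos: [0.483, 0.0806, 0.1104]
ee_rot: [-0.0, -0.007, 1.0, -0.0]
force: [-7.0, -0.2, 12.9]
width: 0.343
gripper_force: 60.9
```

>>> jog_arm --commands '[[[0,0,0],[0,0,0],0.1],[[0,0,0],[0,0,0],0.1],[[0,0,0],[0,0,0],0.1],[[0,0,0],[0,0,0],0.1],[[0,0,0],[0,0,0],0.1],[[0,0,0],[0,0,0],0.1],[[0,0,0],[0,0,0],0.1],[[0,0,0],[0,0,0],0.1],[[0,0,0],[0,0,0],0.1],[[0,0,0],[0,0,0],0.1]]'

```text
time_s: 14.7
eef_pos: [0.483, 0.0806, 0.1104]
ee_rot: [-0.0, -0.007, 1.0, -0.0]
force: [-8.0, -0.0, 13.3]
width: 0.346
gripper_force: 60.9
```

>>> jog_arm --commands '[[[0,0,0],[0,0,0],0.1],[[0,0,0],[0,0,0],0.1],[[0,0,0],[0,0,0],0.1],[[0,0,0],[0,0,0],0.1],[[0,0,0],[0,0,0],0.1],[[0,0,0],[0,0,0],0.1],[[0,0,0],[0,0,0],0.1],[[0,0,0],[0,0,0],0.1],[[0,0,0],[0,0,0],0.1],[[0,0,0],[0,0,0],0.1]]'

```text
time_s: 15.53
eef_pos: [0.483, 0.0806, 0.1105]
ee_rot: [-0.0, -0.007, 1.0, -0.0]
force: [-8.1, -0.6, 13.2]
width: 0.347
gripper_force: 60.9
```

```bash
python3 look.py
```

```text
t 15.53 h 0.0010  p-h wrist 0.0013 -> p 0.0014  scene 0.0027 top 0.0005
t 15.68 h 0.0010  p-h wrist 0.0013 -> p 0.0014  scene 0.0027 top 0.0005
```

>>> jog_arm --commands '[[[0,0,0],[0,0,0],0.36],[[0,0,0],[0,0,0],0.4],[[0,0,0],[0,0,0],0.5],[[0,0,0],[0,0,0],0.6],[[0,0,0],[0,0,0],0.8],[[0,0,0],[0,0,0],0.9],[[0,0,0],[0,0,0],0.9],[[0,0,0],[0,0,0],0.9]]'

```text
time_s: 16.5
eef_pos: [0.4834, 0.0806, 0.1094]
ee_rot: [-0.0, -0.007, 1.0, -0.0]
force: [0.8, -0.3, -0.5]
width: 0.9
gripper_force: 0.0
```

```bash
python3 look.py; python3 -c "
from h import *; from bench import arm
o=arm.observe();print(o['width'],o['force'],o['eef_pos']);cv2.imwrite('pics/w9.png',arm.get_image('wrist')[:,:,::-1])"
```

```text
t 16.50 h 0.0010  p-h wrist 0.0014 -> p 0.0014  scene 0.0026 top 0.0006
t 16.65 h 0.0010  p-h wrist 0.0014 -> p 0.0014  scene 0.0028 top 0.0005
0.9003046315871923 [-0.33774048 -0.18607934  0.88526962] [0.48336358 0.08060854 0.10940974]
```

View pics/w9.png

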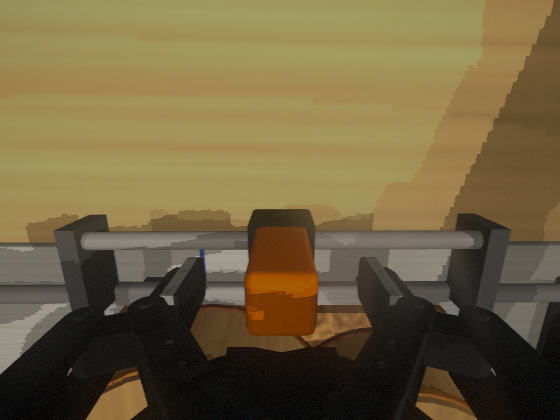

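The grip has released cleanly: the handle (247–316) stands free between the open fingers (205/360) and the trolley is still. Now I draw straight up, then back.

>>> jog_arm --commands '[[[0,0,0],[0,0,1.5],0.9],[[0,0,0],[0,0,3.5],0.9],[[0,0,0],[0,0,6],0.9],[[0,0,0],[0,0,9],0.9],[[0,0,0],[0,0,12],0.9],[[0,0,0],[-2,0,14],0.9],[[0,0,0],[-5,0,14],0.9],[[0,0,0],[-8,0,14],0.9],[[0,0,0],[-10,0,14],0.9],[[0,0,0],[-10,0,14],0.9]]'

```text
time_s: 17.68
eef_pos: [0.3803, 0.0806, 0.2494]
ee_rot: [-0.0, -0.007, 1.0, -0.0]
force: [0.5, 0.6, -0.2]
width: 0.902
gripper_force: 0.0
```

```bash
python3 - <<'E'
from wr import *
for i in range(2):
    a=arm.get_image("scene");b=arm.get_image("top")
    print(pos(a,S,.002+SM,(10,18),(18,35),110)[0]-log.SH,pos(b,T,.002+SM,(6,6),(19,35),105)[0]-log.TO)
print(arm.observe()["time_s"],arm.observe()["joint_velocities"].round(3),arm.observe()["eef_pos"])
cv2.imwrite("pics/s10.png",a[:,:,::-1])
E
```

```text
0.0028257373859836695 0.000604283122838629
0.002545231081911111 0.0005455407528662146
17.8833 [-0.002  0.01  -0.002  0.    -0.    -0.   ] [0.38419225 0.08060242 0.24957026]
```

View pics/s10.png

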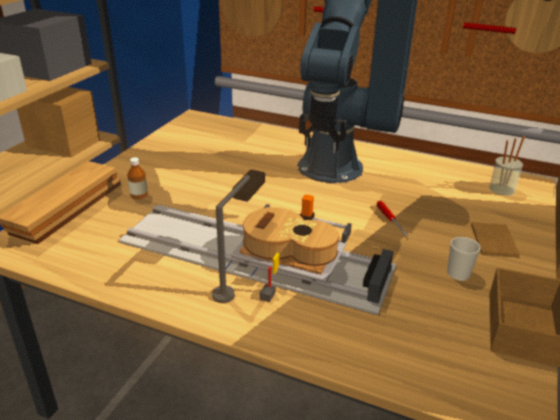

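The trolley rests with its pointer at the mark (275,262 and 269,277), the arm is clear and the other things are undisturbed.

```bash
python3 -c "
from bench import arm
print(arm.close_job())"
```

```text
the job is handed in; nothing more can be done
None
```

The job is handed in at about 18 s: the trolley passed the lamp zone at an estimated 13 cm/s or more, stood still over three seconds and rests about 1–2 mm past the red mark after a brief overshoot of about 6 mm, well short of the stop, with the handle released and the arm clear.

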